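# Set the glaze card on its spot and hold the clip open around its edge

## Task

Push the wooden stand with the upright glaze card across the table until it sits in the middle of the taped square and squarely lined up with it, keeping the stand flat on the table. Then pick up the big spring clip by its two handles, squeezing them all the way so that its jaws gape, and hold it level with its open jaws reaching well around the middle of the card's upright edge that faces the robot, not touching the card, so that a label can be slipped in. Finish while holding the clip open there, off the table; leave the bowl, tile and brush where they are.

Things in the scene. Friction and masses are not known exactly. Their poses are not given: they have to be found in the camera images.
- spot: Square outline of grey tape on the white table, flat, 150 mm inside and 174 mm outside; origin at its centre on the table, x and y axes along its sides (x roughly away from the robot). Fixed, but placed differently each time.
- stand: Loose stand, 0.4 to 0.65 kg: wooden block 110 x 110 x 35 mm; a stiff brown card 4 mm thick stands in its middle plane (y = 0) from x = -15 to +55 mm, z = 35 to 130 mm, with glaze patches on both sides. Origin: centre of the block's underside; z up, x roughly away from the robot. Starts 140 to 240 mm left or right of the square; slides when pushed low on the block's side.
- card_edge (a point): Middle of the card's upright edge that faces the robot (x = -15 mm in the stand, 40 mm behind the block's near face), 85 mm above the stand's underside; axes as the stand's.
- clip_grip (a point): Between the two handles of the loose dark steel spring clip (70 g, 108 mm long, 30 mm wide), 40 mm behind its pivot, half-way up. It starts lying on the table, pivot pin upright, this point 15 mm up. Axes: x from handles to jaw tips (roughly away from the robot), y from handle to handle (squeeze direction), z along the pin. Handles: flat from 12 to 58 mm behind the pivot; see joint.
- clip_mouth (a point): Middle of the clip's mouth: on its centre line, 76 mm ahead of clip_grip along x, 36 mm ahead of the pivot, 14 mm behind the jaw tips, half-way up. Same axes. The clip is hollow behind its tips. Fully open, the jaws measure about 52 mm over their outsides.
- clip_left (a joint): Opening of the clip, rad (both halves open alike): 0 shut, 0.27 fully open at a stop, tips about 26 mm apart. The spring shuts it: at clip_grip about 5 N on each handle begins to open it, 10 N reaches the stop; 15 to 30 N holds well. Handle outsides at clip_grip: 49 mm apart when shut (56 mm at the splayed ends), 26 mm and parallel when fully open.
- bowl_rim (a point): Bystander: centre of the rim of a terracotta bowl, 90 mm wide, 50 mm high, on the other side of the taped square from the stand.
- tile: Bystander: flat terracotta tile 60 x 60 x 9 mm, right of the clip; origin under its centre.
- brush: Bystander: a brush lying left of the clip; origin under it.
Mind the look-alikes: they are no part of the job. Leave any blue or turquoise look-alike of the stand alone. Of the things that look like the part that bears clip_grip, the larger one is meant.

How it is judged:
By the outcome, as a careful person would: the job done as asked, in the order asked, and still so for the second after the job is handed in, while the arm keeps its last pose, push and grip.
It also fails if it takes over 53 s, if anything falls off the work surface, if the arm or the gripper's body presses on something with over 40 N, if the wrist force passes 120 N, or if a joint passes its speed limit or range.

## Robot

A 6-joint arm with a two-finger parallel gripper is mounted at the origin on the work surface. World frame = base frame: x ahead of the robot, y to its left, z up, the work surface at z = 0. Lengths are in m, angles in degrees, forces in N, time in s.
With the tool pointing down it reaches from about 0.325 to 0.85 m from the base axis. Payload 15.5 kg.
Tool frame: the origin (TCP) lies at the very end of the fingers, on their centre line; the grasp point (between the pads) lies arm.grip_depth behind it (arm.grip_depth is the distance from the TCP to the grasp point, in m); z points along the fingers, y is the direction in which the jaws open and shut (so a half turn about z gives the same grasp; the last joint's range is limited). The gripper opens to 91 mm and grips with 3 to 60 N. Pads are 32 mm wide; open, the fingers measure 118 mm over their backs; the gripper's body (76 mm by 178 mm) begins 60 mm behind the grasp point.
Start: joints at [-79.097, 28.281, 77.091, -0, 74.628, -5.472], TCP at [0.176, -0.6, 0.214] pointing down, gripper open.
Joint ranges: [-166.48, 166.48], [-47.26, 123.95], [12.59, 153.08], [-70.14, 250.14], [6.76, 159.57], [-176.63, 176.63]. Speed limits (degrees/s): [108.29, 108.29, 147.25, 172.46, 172.46, 172.46].

## Interface

Orientations are given as a 3x3 rotation matrix whose columns are the frame's x, y, z axes.
In Python, from rig import arm gives the robot as it stands. Calls block until the motion is done:
- arm.move_to(position, orientation): joint-space move of the TCP to a pose.
- arm.move_l(position, orientation=None, feed=0.15): straight line of the TCP; orientation=None keeps the orientation; feed is the mean speed in m/s.
- arm.move_joints(angles): joint-space move.
- arm.grip(opening): finger opening in m; the grip force is fixed at half the most; returns when the fingers have stopped.
- arm.sleep(seconds).
- arm.solve_ik(position, orientation): joint angles nearest the present ones, or None.
- arm.snapshot(name): name is "side" or "top" or "wrist"; returns the picture (400x640x3 uint8, red, green, blue); there is no depth.
- arm.get_calibration(name): a dict with "intrinsics" (3x3 intrinsics, pixels), "cam_to_world" (4x4, takes a point from camera to world coordinates). Camera axes: x right, y down, z forward; pixel columns grow to the right and rows downward; lengths in m; the calibration is good to about 2 mm. A picture is of the moment at which its call begins: read the wrist's pose just before it. get_calibration takes no time and is no camera call; for the wrist camera it gives the pose at the moment of the call.
A pose or a line that the arm cannot do raises arm.Unreachable and nothing moves.
- arm.sign_off(): hands the job in, once; it reports no verdict.
Readings, each from a call of its own:
- arm.current_t(): time.
- arm.current_joint_positions(): joint angles.
- arm.current_dq(): joint speeds.
- arm.current_tau(): joint torques, N m.
- arm.current_ee_pos(): TCP position.
- arm.current_tool_rot(): TCP orientation.
- arm.current_force(): force on the tool from outside, world axes, zero at the start.
- arm.current_torque(): the same for the moment, N m.
- arm.current_width(): finger opening in m.
Only numpy, scipy, OpenCV 4.12 (cv2) and the standard library are available. Lean on these libraries where they do the work, as an engineer would, in place of code of your own. Each camera call takes 0.05 s, during which the arm holds its last target.

## Working session

There is one attempt and no reset: what is moved stays moved. The work goes in short steps, each a Python script; the robot and the scene stay as the last script left them, time stands still between calls to the robot, and variables do not carry over. Pictures are saved under pics/ and viewed, and the job is handed in when it is done.

```bash
ls; mkdir -p pics
python3 - <<'E'
from rig import arm
import cv2,numpy as np
for n in ["side","top","wrist"]:
    im=arm.snapshot(n); cv2.imwrite(f"pics/{n}0.png",im[:,:,::-1])
    c=arm.get_calibration(n); print(n,np.round(c["intrinsics"],1).tolist(),np.round(c["cam_to_world"],3).tolist())
print(arm.grip_depth,arm.current_t(),arm.current_tool_rot())
E
```

```text
pics
side [[516.4, 0.0, 327.3], [0.0, 516.4, 195.9], [0.0, 0.0, 1.0]] [[0.997, -0.043, 0.057, 0.493], [-0.07, -0.704, 0.706, -0.903], [0.01, -0.709, -0.706, 0.937], [0.0, 0.0, 0.0, 1.0]]
top [[389.2, 0.0, 319.1], [0.0, 389.2, 200.7], [0.0, 0.0, 1.0]] [[-0.006, -0.995, 0.098, 0.441], [-1.0, 0.006, -0.001, -0.023], [0.001, -0.098, -0.995, 1.134], [0.0, 0.0, 0.0, 1.0]]
wrist [[337.1, 0.0, 318.1], [0.0, 337.1, 191.6], [0.0, 0.0, 1.0]] [[0.282, -0.926, -0.253, 0.247], [-0.96, -0.272, -0.073, -0.58], [-0.001, 0.263, -0.965, 0.385], [0.0, 0.0, 0.0, 1.0]]
0.0188 0.15 [[ 9.59422089e-01  2.81973784e-01 -2.01503598e-04]
 [ 2.81973849e-01 -9.59421654e-01  9.15820334e-04]
 [ 6.49104097e-05 -9.35477003e-04 -9.99999560e-01]]
```

View pics/top0.png

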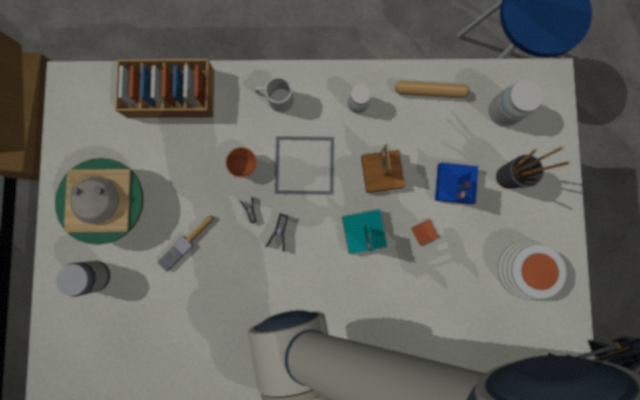

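View pics/side0.png

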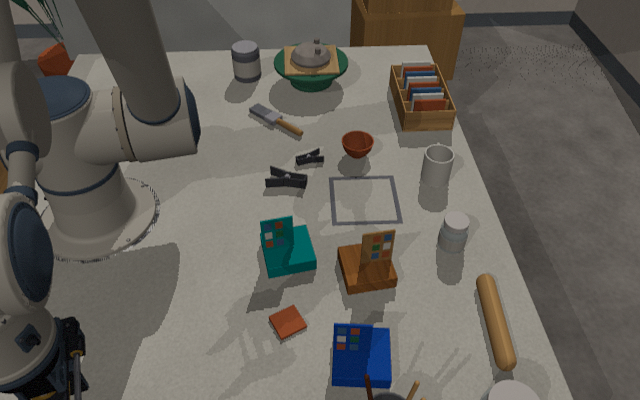

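Run:
```python
import cv2
a=cv2.imread("pics/top0.png")[120:260,220:420]; cv2.imwrite("pics/top0c.png",cv2.resize(a,None,fx=4,fy=4,interpolation=cv2.INTER_CUBIC))
a=cv2.imread("pics/side0.png")[130:300,250:420]; cv2.imwrite("pics/side0c.png",cv2.resize(a,None,fx=3.5,fy=3.5,interpolation=cv2.INTER_CUBIC))
```

```text
(no output)
```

View pics/top0c.png

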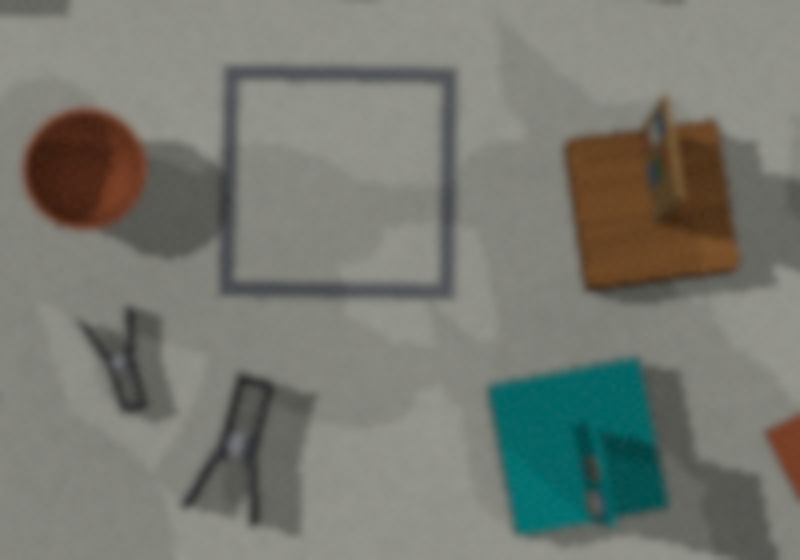

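View pics/side0c.png

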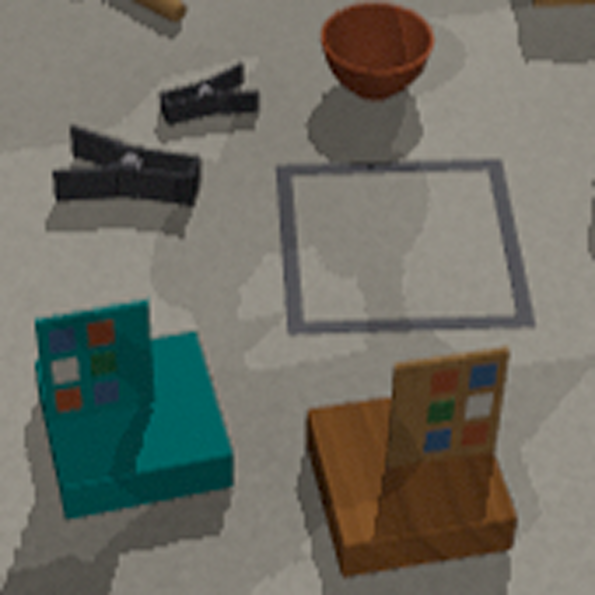

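```bash
cat > h.py <<'E'
import numpy as np, cv2
from rig import arm
from scipy.optimize import least_squares
def ray(c,p):
    K=c["intrinsics"];T=c["cam_to_world"]
    d=T[:3,:3]@np.linalg.solve(K,[p[0],p[1],1.]);return T[:3,3],d
def pz(c,p,z):
    o,d=ray(c,p);return o+d*(z-o[2])/d[2]
def proj(c,P):
    T=np.linalg.inv(c["cam_to_world"]);q=c["intrinsics"]@(T[:3,:3]@np.asarray(P)+T[:3,3]);return q[:2]/q[2]
def un(p,off,s): return [off[0]+(p[0]+.5)/s-.5, off[1]+(p[1]+.5)/s-.5]
def fit(obs):  # obs: list of (cal, pixel, model point) -> x,y,yaw
    def f(v):
        r=[]
        for c,p,m in obs:
            cs,sn=np.cos(v[2]),np.sin(v[2])
            P=[v[0]+cs*m[0]-sn*m[1],v[1]+sn*m[0]+cs*m[1],m[2]]
            r+=list(proj(c,P)-p)
        return np.array(r)
    s=least_squares(f,[.5,0,0]);return s.x,np.round(s.fun.reshape(-1,2),1)
def Rz(yaw): # tool down, tool x along yaw, tool y = opening
    c,s=np.cos(yaw),np.sin(yaw)
    return np.array([[c,s,0],[s,-c,0],[0,0,-1.]])
def crop(n,name,box,s):
    im=arm.snapshot(n)[:,:,::-1];x0,y0,x1,y1=box
    cv2.imwrite("pics/"+name+".png",cv2.resize(im[y0:y1,x0:x1],None,fx=s,fy=s,interpolation=cv2.INTER_CUBIC))
E
cat > m1.py <<'E'
from h import *
T=arm.get_calibration("top");S=arm.get_calibration("side")
t=lambda p:un(p,(220,120),4); s=lambda p:un(p,(250,130),3.5)
a=.087
mo=[(a,a,0),(a,-a,0),(-a,-a,0),(-a,a,0)]
tp=[(224,67),(457,67),(453,297),(219,297)]
sp=[(276,168),(501,160),(534,326),(290,333)]
sm=[(-a,a,0),(a,a,0),(a,-a,0),(-a,-a,0)]
o1=[(T,t(p),m) for p,m in zip(tp,mo)];o2=[(S,s(p),m) for p,m in zip(sp,sm)]
for o in (o1,o2,o1+o2):
    x,r=fit(o);print("spot",x[:2].round(4),np.degrees(x[2]).round(2),r.tolist())
b=.055
mo=[(b,b,.035),(b,-b,.035),(-b,-b,.035),(-b,b,.035)]
tp=[(566,143),(716,120),(740,270),(588,290)]
o1=[(T,t(p),m) for p,m in zip(tp,mo)]
sp=[(307,410),(342,545),(515,515),(348,573),(514,547)]
sm=[(-b,b,.035),(-b,-b,.035),(b,-b,.035),(-b,-b,0),(b,-b,0)]
o2=[(S,s(p),m) for p,m in zip(sp,sm)]
for o in (o1,o2,o1+o2):
    x,r=fit(o);print("stand",x[:2].round(4),np.degrees(x[2]).round(2),r.tolist())
for nm,p,z in [("pivot",(237,441),.03),("jawL",(238,376),.03),("jawR",(272,382),.03),("hL",(187,505),.03),("hR",(255,522),.03),
  ("blueTL",None,0)]:
    if p: print(nm,pz(T,t(p),z).round(4))
for nm,p,z in [("blueTL",(437,164),.035),("blueBL",(436,200),.035),("teal TL",un((490,385),(220,120),4),.035),("tealTR",un((638,359),(220,120),4),.035),("tealBR",un((665,505),(220,120),4),.035),("bowl",un((85,168),(220,120),4),.05),("tile",(426,232),.009)]:
    print(nm,pz(T,p,z).round(4))
E
python3 m1.py
```

```text
spot [0.6592 0.0192] -0.82 [[-0.3, -0.5], [-0.1, -0.1], [0.6, 0.5], [-0.2, 0.1]]
spot [0.6614 0.0188] -1.09 [[-0.3, -0.8], [0.1, -0.3], [0.7, 0.3], [-0.5, 0.6]]
spot [0.6605 0.0189] -0.94 [[-0.2, -1.0], [0.0, -0.4], [0.6, 0.1], [-0.2, -0.5], [-0.7, -0.8], [-0.4, -0.4], [0.4, 0.2], [-0.8, 0.6]]
stand [ 0.6334 -0.2067] 7.62 [[-0.3, -0.5], [0.1, 0.0], [0.2, 0.1], [0.0, 0.4]]
stand [ 0.638  -0.2065] 7.9 [[-0.6, -1.2], [0.8, -0.3], [1.3, -0.2], [-1.5, 1.2], [-0.1, 0.2]]
stand [ 0.6364 -0.2067] 8.2 [[-0.5, -1.3], [-0.2, -1.2], [0.3, -1.2], [0.2, -0.5], [-1.4, -1.0], [0.3, -0.1], [0.7, -0.2], [-2.0, 1.4], [-0.7, 0.2]]
pivot [0.4674 0.0902 0.03  ]
jawL [0.5135 0.0897 0.03  ]
jawR [0.5091 0.0655 0.03  ]
hL [0.4227 0.1253 0.03  ]
hR [0.4105 0.0773 0.03  ]
blueTL [ 0.6527 -0.3626  0.035 ]
blueBL [ 0.5491 -0.356   0.035 ]
teal TL [ 0.5057 -0.089   0.035 ]
tealTR [ 0.5234 -0.194   0.035 ]
tealBR [ 0.4206 -0.2107  0.035 ]
bowl [0.6601 0.1963 0.05  ]
tile [ 0.4591 -0.3318  0.009 ]
```

Run:
```python
import cv2
a=cv2.imread("pics/side0.png")[140:210,250:340]; cv2.imwrite("pics/side0d.png",cv2.resize(a,None,fx=8,fy=8,interpolation=cv2.INTER_CUBIC))
a=cv2.imread("pics/top0.png")[190:260,230:320]; cv2.imwrite("pics/top0d.png",cv2.resize(a,None,fx=8,fy=8,interpolation=cv2.INTER_CUBIC))
```

```text
(no output)
```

View pics/side0d.png

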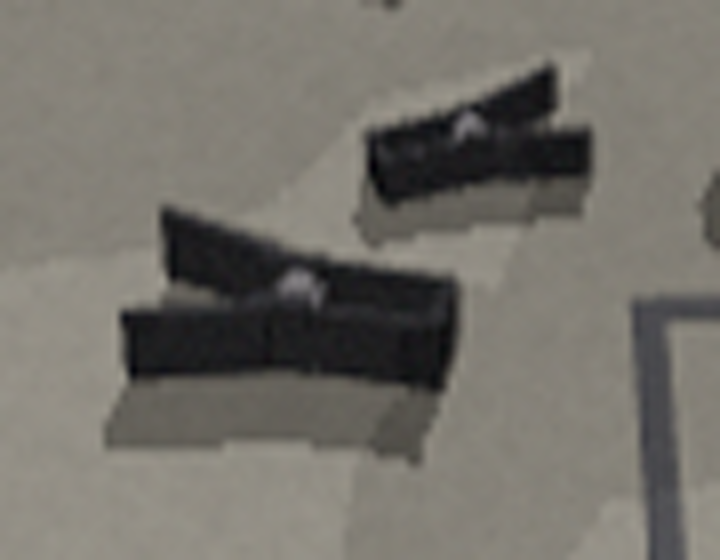

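View pics/top0d.png

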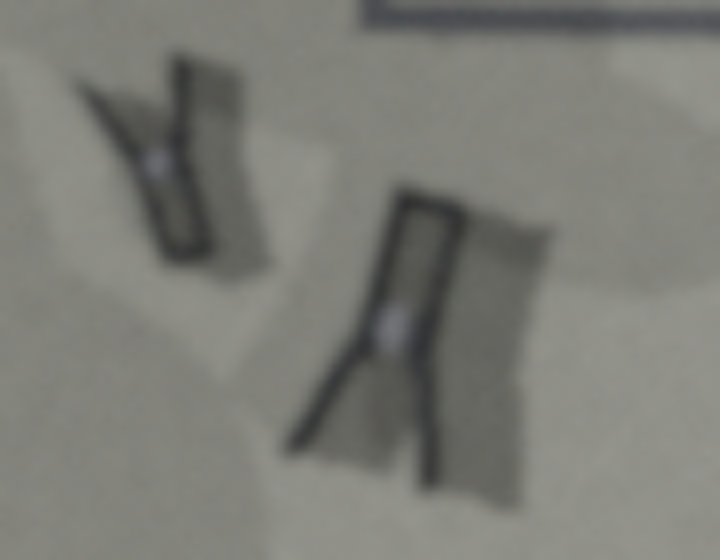

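```bash
cat > m2.py <<'E'
from h import *
T=arm.get_calibration("top");t=lambda p:un(p,(230,190),8)
o=[(T,t(p),m) for p,m in [((398,185),(.05,.0125,.03)),((468,206),(.05,-.0125,.03)),((392,328),(0,0,.03)),((286,455),(-.058,.028,.03)),((430,492),(-.058,-.028,.03))]]
x,r=fit(o);print("clip",x[:2].round(4),np.degrees(x[2]).round(2),r.tolist())
print("grip",x[:2]-.04*np.array([np.cos(x[2]),np.sin(x[2])]))
d=np.radians
for y in (98,-82,89,-91,0,-1,179):
  for p in [(.643,-.295,.1),(.64,-.05,.012),(.585,.02,.012)]:
    q=arm.solve_ik(np.array(p),Rz(d(y)));print(y,p,None if q is None else np.round(q,0))
E
python3 m2.py
```

```text
clip [0.467  0.0892] -14.94 [[0.3, -0.8], [0.0, -1.2], [0.7, -0.5], [-1.1, 1.1], [0.1, 1.5]]
grip [0.42832988 0.09953522]
98 (0.643, -0.295, 0.1) [-29.  41.  71.  -0.  68. -37.]
98 (0.64, -0.05, 0.012) [-10.  43.  85.  -0.  52. -18.]
98 (0.585, 0.02, 0.012) [ -4.  40.  93.  -0.  47. -12.]
-82 (0.643, -0.295, 0.1) [-29.  41.  71.  -0.  68. 143.]
-82 (0.64, -0.05, 0.012) [-10.  43.  85.  -0.  52. 162.]
-82 (0.585, 0.02, 0.012) [ -4.  40.  93.  -0.  47. 168.]
89 (0.643, -0.295, 0.1) [-29.  41.  71.  -0.  68. -28.]
89 (0.64, -0.05, 0.012) [-10.  43.  85.  -0.  52.  -9.]
89 (0.585, 0.02, 0.012) [-4. 40. 93. -0. 47. -3.]
-91 (0.643, -0.295, 0.1) [-29.  41.  71.  -0.  68. 152.]
-91 (0.64, -0.05, 0.012) [-10.  43.  85.  -0.  52. 171.]
-91 (0.585, 0.02, 0.012) None
0 (0.643, -0.295, 0.1) [-29.  41.  71.  -0.  68.  61.]
0 (0.64, -0.05, 0.012) [-10.  43.  85.  -0.  52.  80.]
0 (0.585, 0.02, 0.012) [-4. 40. 93. -0. 47. 86.]
-1 (0.643, -0.295, 0.1) [-29.  41.  71.  -0.  68.  62.]
-1 (0.64, -0.05, 0.012) [-10.  43.  85.  -0.  52.  81.]
-1 (0.585, 0.02, 0.012) [-4. 40. 93. -0. 47. 87.]
179 (0.643, -0.295, 0.1) [ -29.   41.   71.   -0.   68. -118.]
179 (0.64, -0.05, 0.012) [-10.  43.  85.  -0.  52. -99.]
179 (0.585, 0.02, 0.012) [ -4.  40.  93.  -0.  47. -93.]
```

Run:
```python
from h import *
d=np.radians
arm.grip(.06)
st=np.array([.636,-.2066]);ya=d(8.0)
def loc(x,y,c=st,a=ya): return c+[np.cos(a)*x-np.sin(a)*y,np.sin(a)*x+np.cos(a)*y]
R=Rz(ya+np.pi/2)
arm.move_to(np.array([.46,-.36,.25]),R)
p=loc(0,-.092);arm.move_to(np.array([*p,.15]),R)
arm.move_l(np.array([*p,.012]),feed=.15)
crop("top","t1",(280,120,480,260),4);crop("side","s1",(250,130,450,330),3)
print(arm.current_t(),arm.current_ee_pos(),arm.current_force(),p)
```

```text
4.25 [ 0.64940835 -0.29807789  0.01319552] [-0.33683534 -0.45353104 -0.4796573 ] [ 0.64880393 -0.29770466]
```

View pics/t1.png

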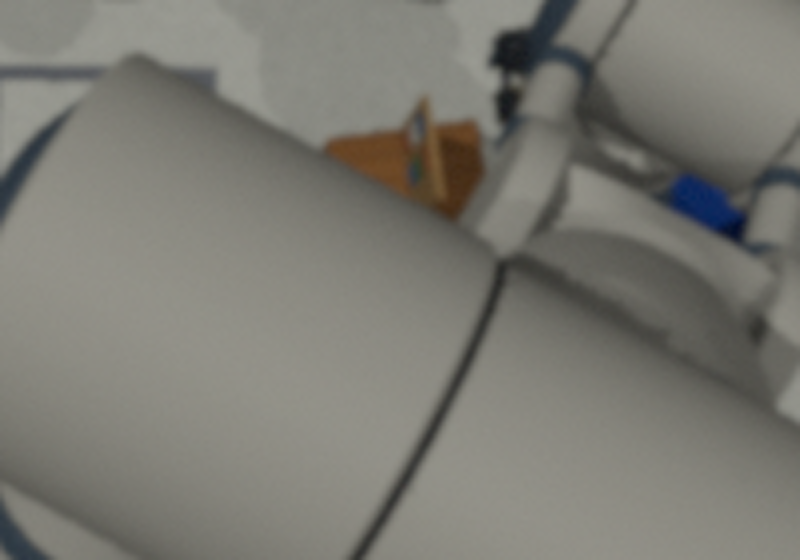

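View pics/s1.png

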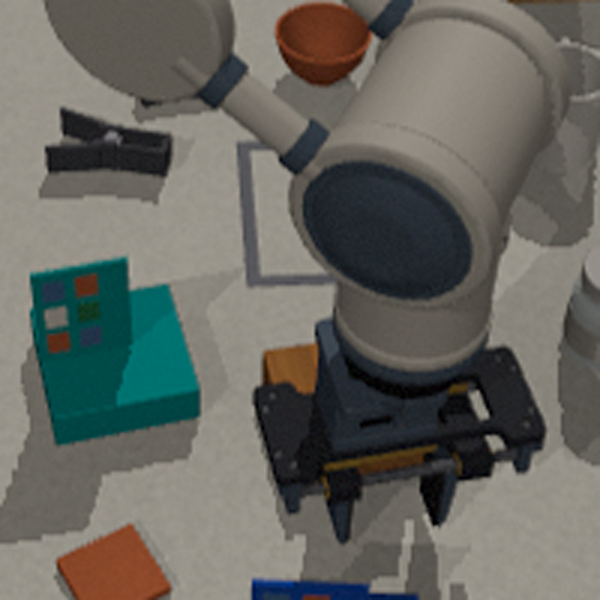

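Run:
```python
from h import *
d=np.radians
st=np.array([.636,-.2066]);ya=d(8.0)
sp=np.array([.6605,.0190]);ys=d(-.94)
def loc(x,y,c=st,a=ya): return c+[np.cos(a)*x-np.sin(a)*y,np.sin(a)*x+np.cos(a)*y]
arm.move_l(np.array([*loc(0,-.0715),.012]),feed=.05)
print(arm.current_ee_pos(),arm.current_force())
arm.move_l(np.array([*loc(-.010,-.074,sp,ys),.012]),Rz(ys+np.pi/2),feed=.09)
print(arm.current_ee_pos(),arm.current_force())
crop("side","s2",(250,130,450,330),3)
arm.move_l(np.array([*loc(-.010,-.10,sp,ys),.012]),feed=.1)
arm.move_l(np.array([*loc(-.08,-.13,sp,ys),.20]),feed=.3)
crop("top","t2",(220,100,420,240),4);crop("side","s3",(250,130,450,330),3)
print(arm.current_t())
```

```text
[ 0.64593492 -0.27705174  0.01202139] [-0.10622389  0.49143815 -0.34938666]
[ 0.64935627 -0.05497069  0.01205115] [ 0.27829423 -1.32084628  0.75147209]
8.8167
```

View pics/t2.png

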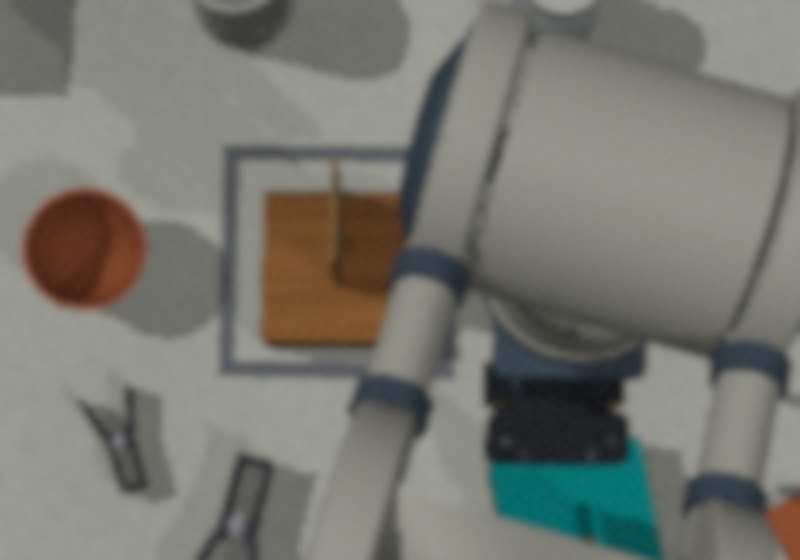

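View pics/s3.png

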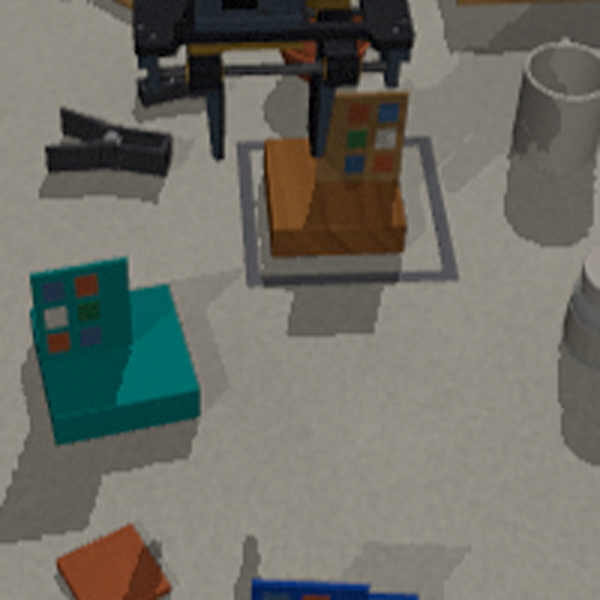

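Run:
```python
import cv2
a=cv2.imread("pics/s3.png")[100:310,220:480]; cv2.imwrite("pics/s3d.png",cv2.resize(a,None,fx=3,fy=2.8,interpolation=cv2.INTER_CUBIC))
a=cv2.imread("pics/t2.png")[130:390,200:440]; cv2.imwrite("pics/t2d.png",cv2.resize(a,None,fx=2.2,fy=2.2,interpolation=cv2.INTER_CUBIC))
```

```text
(no output)
```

View pics/s3d.png

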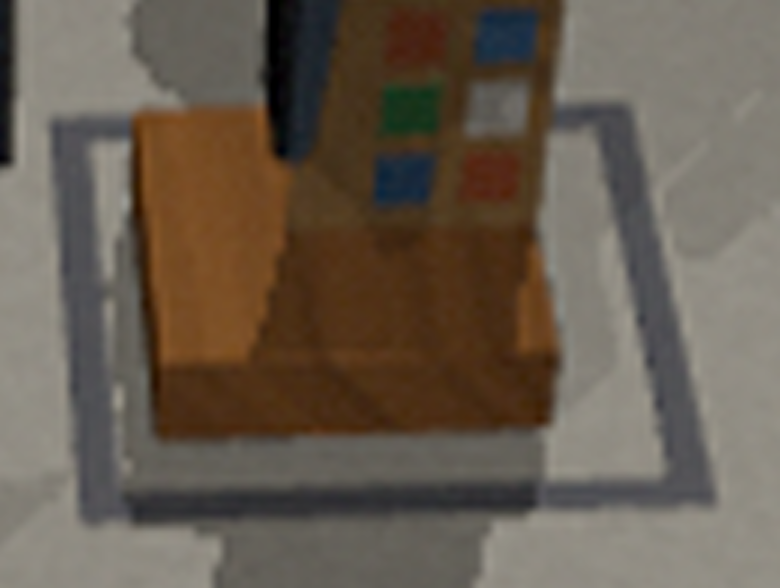

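View pics/t2d.png

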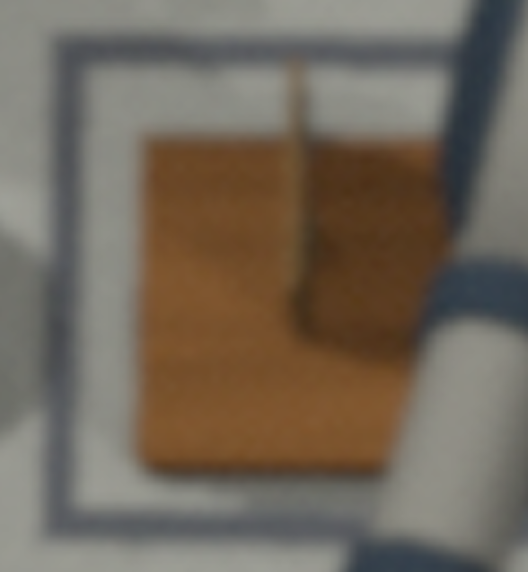

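Run:
```python
from h import *
T=arm.get_calibration("top");S=arm.get_calibration("side")
s=lambda p:un((220+p[0]/3,100+p[1]/2.8),(250,130),3)
t=lambda p:un((200+p[0]/2.2,130+p[1]/2.2),(220,100),4)
a,b,z=.087,.055,.035
so=[(S,s(p),m) for p,m in zip([(50,118),(632,103),(716,502),(82,523)],[(-a,a,0),(a,a,0),(a,-a,0),(-a,-a,0)])]
bo=[(S,s(p),m) for p,m in zip([(135,110),(155,362),(557,352),(155,438),(551,425)],[(-b,b,z),(-b,-b,z),(b,-b,z),(-b,-b,0),(b,-b,0)])]
st=[(T,t(p),m) for p,m in zip([(54,38),(44,535)],[(a,a,0),(-a,a,0)])]
bt=[(T,t(p),m) for p,m in zip([(143,138),(140,470)],[(b,b,z),(-b,b,z)])]
for n,o in [("spotS",so),("stS",bo),("spotT",st),("stT",bt),("spot",so+st),("st",bo+bt)]:
    x,r=fit(o);print(n,x[:2].round(4),np.degrees(x[2]).round(2),r.tolist())
```

```text
spotS [0.6617 0.0188] -1.27 [[-0.1, -0.3], [-0.1, -0.2], [0.4, 0.4], [-0.1, -0.0]]
stS [0.6513 0.0181] -1.24 [[-0.4, -0.9], [0.2, -0.2], [0.5, -0.3], [-0.2, 0.5], [-0.1, 0.8]]
spotT [0.6597 0.0179] -0.86 [[0.0, -0.8], [-0.0, 0.8]]
stT [0.6475 0.0158] -0.4 [[0.0, -0.1], [-0.0, 0.1]]
spot [0.6611 0.0184] -0.98 [[-0.5, -0.1], [-0.5, -0.2], [0.3, 0.4], [-0.2, 0.3], [-0.1, -1.3], [-0.2, 0.3]]
st [0.65   0.0173] -0.26 [[-1.3, -0.4], [0.1, 0.3], [0.3, -0.4], [-0.3, 1.0], [-0.2, 0.8], [-0.6, -0.9], [-0.5, -0.7]]
```

Run:
```python
from h import *
d=np.radians
sp=np.array([.661,.0188]);ys=d(-1.0)
def loc(x,y,c=sp,a=ys): return c+[np.cos(a)*x-np.sin(a)*y,np.sin(a)*x+np.cos(a)*y]
arm.move_to(np.array([*loc(-.102,0),.16]),Rz(ys))
arm.move_l(np.array([*loc(-.102,0),.012]),feed=.15)
arm.move_l(np.array([*loc(-.0712,0),.012]),feed=.04)
print(arm.current_ee_pos(),loc(-.0712,0),arm.current_force())
arm.sleep(.2);print(arm.current_ee_pos())
arm.move_l(np.array([*loc(-.10,0),.012]),feed=.12)
arm.move_l(np.array([*loc(-.11,0),.18]),feed=.3)
R=Rz(d(-14.9))
arm.grip(.085)
arm.move_to(np.array([.4283,.0995,.12]),R)
crop("side","s4",(310,160,420,250),7);crop("top","t4",(220,120,420,260),4);print(arm.current_t(),arm.current_ee_pos())
```

```text
[0.59009307 0.02003068 0.01198108] [0.58981084 0.02004261] [ 0.72029017 -0.65484278 -0.53469408]
[0.58988339 0.02004708 0.01203155]
15.15 [0.42975958 0.09929734 0.12042963]
```

View pics/s4.png

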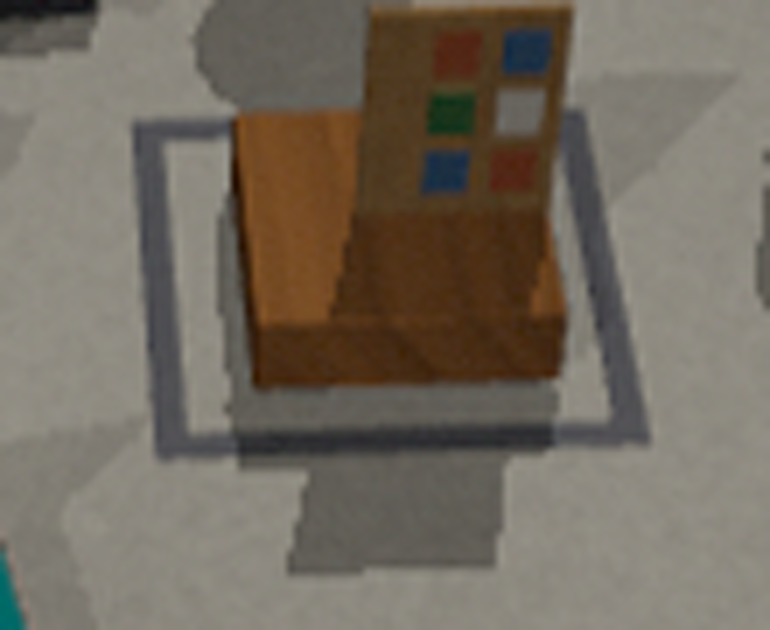

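View pics/t4.png

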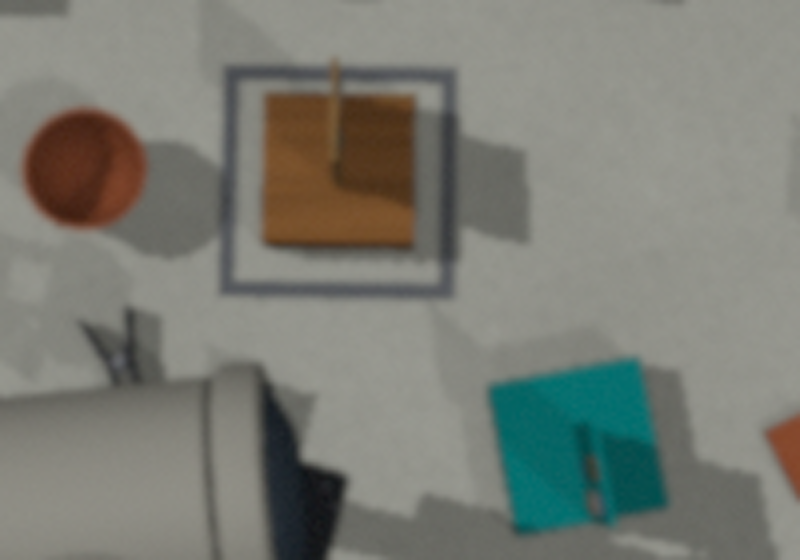

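Run:
```python
from h import *
T=arm.get_calibration("top");S=arm.get_calibration("side")
t=lambda p:un(p,(220,120),4);s=lambda p:un(p,(310,160),7)
a,b,z=.087,.055,.035
so=[(S,s(p),m) for p,m in zip([(133,121),(584,110),(650,440),(157,460)],[(-a,a,0),(a,a,0),(a,-a,0),(-a,-a,0)])]
bo=[(S,s(p),m) for p,m in zip([(236,112),(250,324),(567,318),(254,388),(558,378)],[(-b,b,z),(-b,-b,z),(b,-b,z),(-b,-b,0),(b,-b,0)])]
M=[(a,a,0),(a,-a,0),(-a,-a,0),(-a,a,0)];m2=[(b*np.sign(x),b*np.sign(y),z) for x,y,_ in M]
st=[(T,t(p),m) for p,m in zip([(224,67),(457,67),(453,297),(219,297)],M)]
bt=[(T,t(p),m) for p,m in zip([(264,93),(413,95),(413,244),(264,243)],m2)]
for n,o in [("spotS",so),("stS",bo),("spotT",st),("stT",bt),("spot",so+st),("st",bo+bt)]:
    x,r=fit(o);print(n,x[:2].round(4),np.degrees(x[2]).round(2),r.tolist())
R=arm.get_calibration("wrist")
crop("wrist","w4",(0,0,640,400),1.25)
```

```text
spotS [0.6615 0.0192] -1.22 [[-0.3, -0.2], [-0.0, -0.3], [0.4, 0.6], [-0.1, -0.2]]
stS [0.6649 0.0177] -1.66 [[-0.3, -0.6], [0.5, -0.3], [0.2, -0.4], [-0.6, 0.4], [0.1, 0.8]]
spotT [0.6592 0.0192] -0.82 [[-0.3, -0.5], [-0.1, -0.1], [0.6, 0.5], [-0.2, 0.1]]
stT [0.6617 0.0177] -0.54 [[-0.3, -0.0], [0.6, -0.4], [0.5, 0.2], [-0.8, 0.3]]
spot [0.6605 0.0191] -1.01 [[-0.8, -0.1], [-0.5, -0.4], [0.1, 0.5], [-0.4, -0.0], [-0.2, -1.1], [-0.0, -0.4], [0.5, 0.2], [-0.3, -0.5]]
st [0.6634 0.0177] -0.8 [[-1.2, -0.3], [0.3, -0.0], [-0.1, -0.7], [-0.8, 0.7], [-0.2, 0.6], [-0.3, -0.7], [0.7, -0.9], [0.4, -0.3], [-0.9, -0.4]]
```

View pics/w4.png

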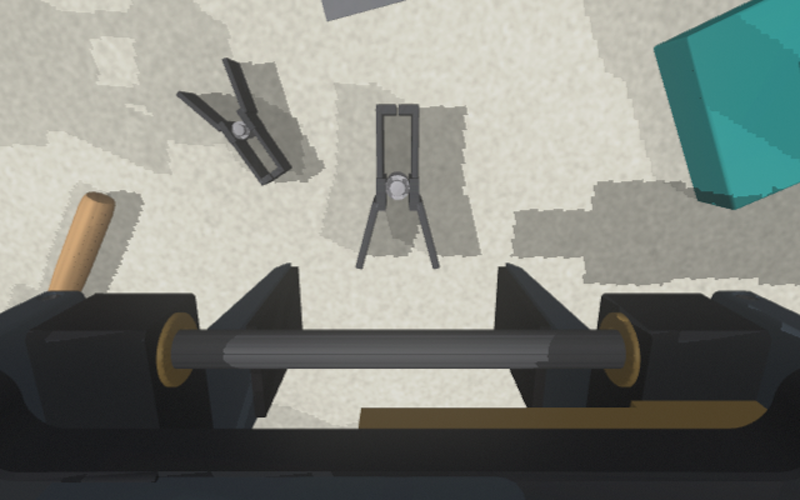

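Run:
```python
from h import *
W=arm.get_calibration("wrist");t=lambda p:un(p,(0,0),1.25)
z=.03
o=[(W,t(p),m) for p,m in [((377,104),(.05,.0135,z)),((419,104),(.05,-.0135,z)),((398,187),(0,0,z)),((358,267),(-.058,.028,z)),((437,267),(-.058,-.028,z))]]
x,r=fit(o);print("clip",x[:2].round(4),np.degrees(x[2]).round(2),r.tolist())
print("grip",x[:2]-.04*np.array([np.cos(x[2]),np.sin(x[2])]),arm.current_ee_pos())
```

```text
clip [0.4659 0.0881] -15.09 [[-1.5, -3.0], [1.5, -2.9], [-0.2, -1.7], [-2.4, 4.6], [2.5, 4.8]]
grip [0.4272456  0.09850646] [0.42969086 0.09920884 0.12036618]
```

Run:
```python
from h import *
R=Rz(np.radians(-15.0))
arm.move_l(np.array([.4278,.0990,.06]),R,feed=.15)
arm.move_l(np.array([.4278,.0990,.0025]),feed=.08)
print(arm.current_ee_pos(),arm.current_force())
arm.grip(.02);print(arm.current_width(),arm.current_force(),arm.current_t())
crop("wrist","w5",(160,0,480,260),2.4);crop("side","s5",(250,140,350,220),6)
```

```text
[0.42806055 0.09901366 0.00285337] [-0.04388457  0.28168526 -0.46293986]
0.02516271651079181 [-0.93332206  1.00583741  5.28504819] 17.5583
```

View pics/w5.png

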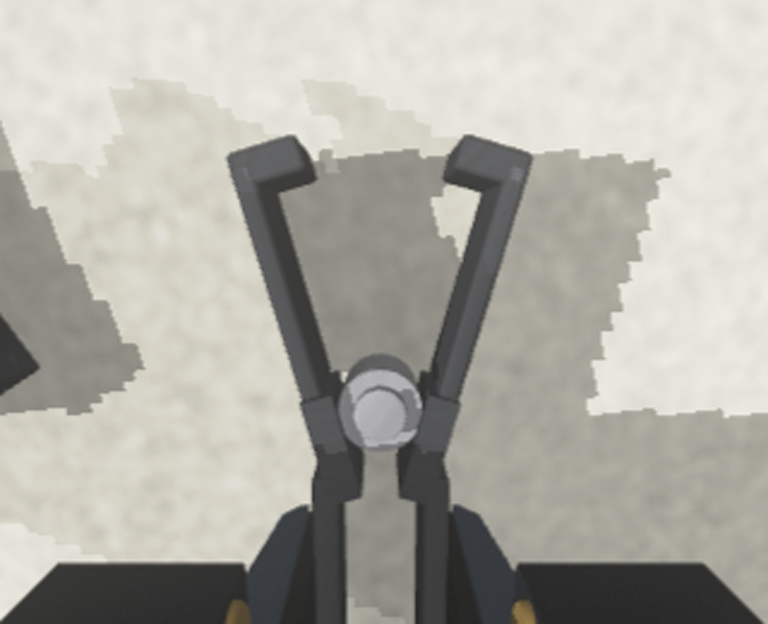

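View pics/s5.png

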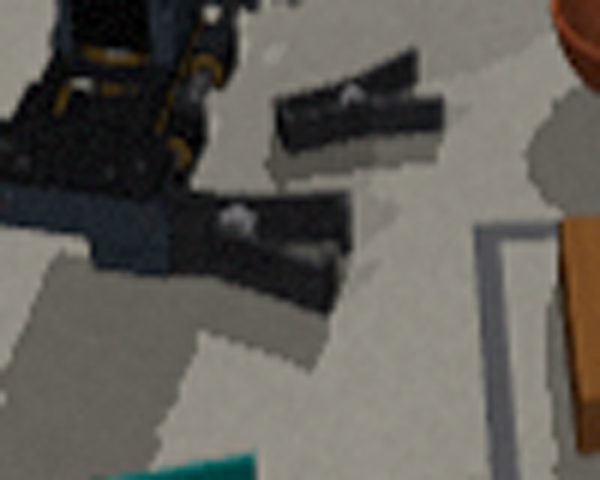

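Run:
```python
from h import *
W=arm.get_calibration("wrist");t=lambda p:un(p,(160,0),2.4)
R=arm.current_tool_rot();p0=arm.current_ee_pos()
print(p0)
for n,p,z in [("pin",(380,413),.033),("tipL",(228,157),.03),("tipR",(532,157),.03),("tipLtop",(295,136),.03),("tipRtop",(465,136),.03),("gapL",(316,180),.03),("gapR",(443,180),.03)]:
    print(n,(R.T@(pz(W,t(p),z)-p0)).round(4))
```

```text
[0.42798526 0.09904836 0.00260234]
pin [ 0.044   0.0015 -0.0304]
tipL [ 0.0871 -0.024  -0.0274]
tipR [ 0.0871  0.0269 -0.0274]
tipLtop [ 0.0904 -0.0126 -0.0274]
tipRtop [ 0.0904  0.0156 -0.0274]
gapL [ 0.0835 -0.0093 -0.0274]
gapR [ 0.0835  0.0121 -0.0274]
```

Run:
```python
from h import *
ys=np.radians(-.9);R=Rz(ys)
arm.move_l(np.array([.428,.099,.10]),feed=.12)
arm.move_to(np.array([.49,.0212,.0726]),R)
print(arm.current_width(),arm.current_t(),arm.current_force(),arm.current_ee_pos())
crop("wrist","w6",(160,0,480,260),2.4);crop("side","s6",(250,130,420,250),4.5)
crop("top","t6",(220,110,420,250),4)
```

```text
0.02546310233085164 19.1167 [-0.17239847  0.76154083 -0.9579318 ] [0.48942785 0.02068301 0.07149771]
```

View pics/w6.png

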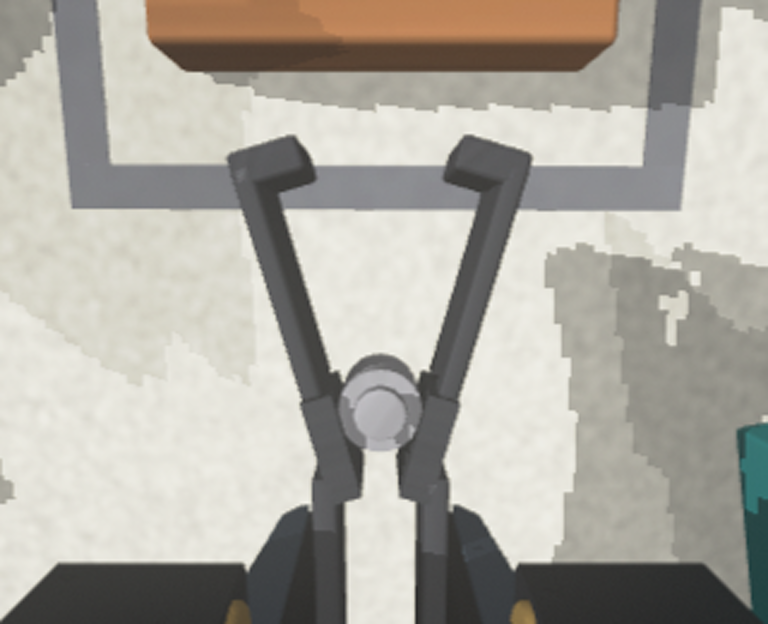

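View pics/s6.png

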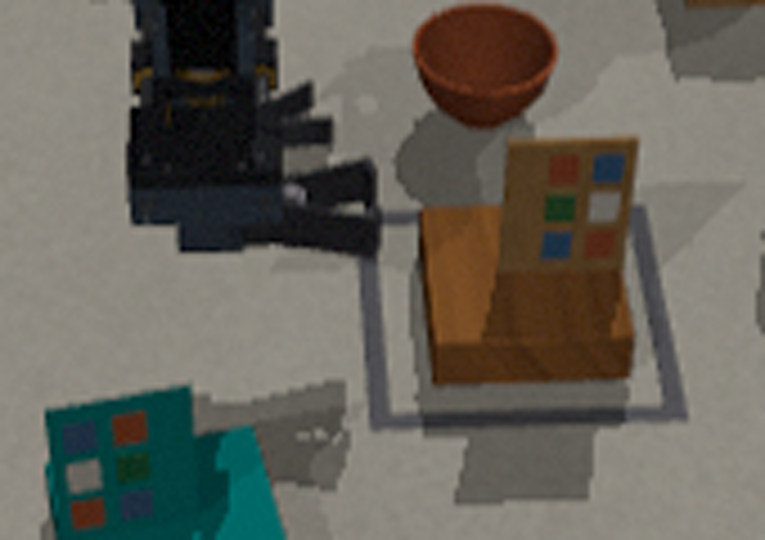

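View pics/t6.png

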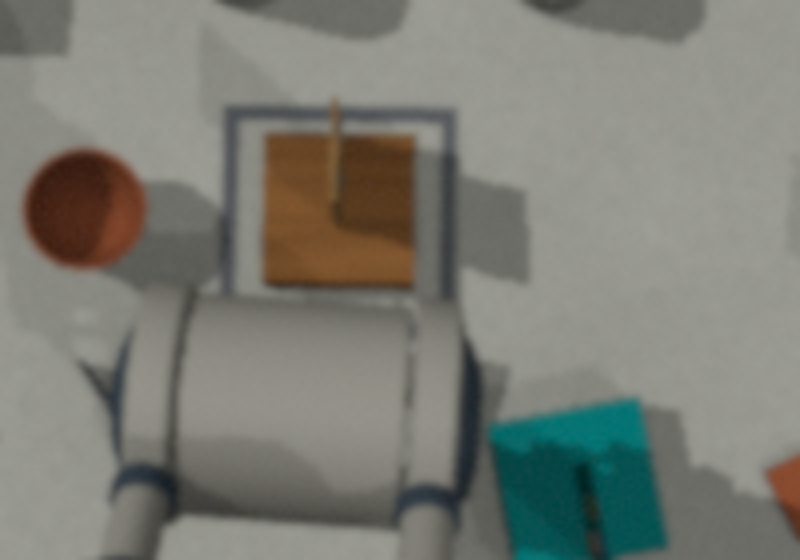

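Run:
```python
from h import *
arm.move_l(np.array([.53,.0200,.0726]),feed=.1)
arm.move_l(np.array([.5705,.0194,.0726]),feed=.04)
print(arm.current_width(),arm.current_t(),arm.current_force(),arm.current_ee_pos())
crop("wrist","w7",(160,0,480,260),2.4);crop("side","s7",(290,130,420,240),6)
```

```text
0.024934311694396458 20.9833 [-0.37799482 -0.00376271 -0.39813722] [0.57021602 0.01941363 0.07257725]
```

View pics/w7.png

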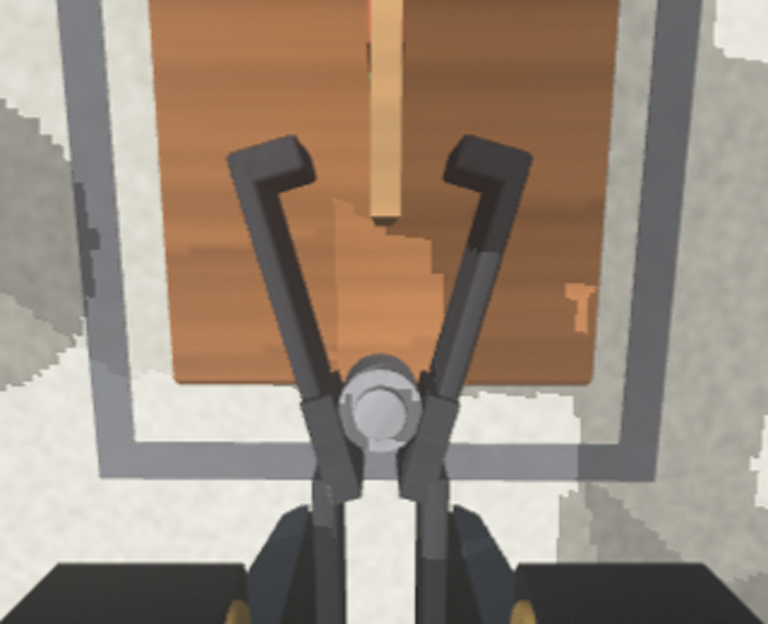

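View pics/s7.png

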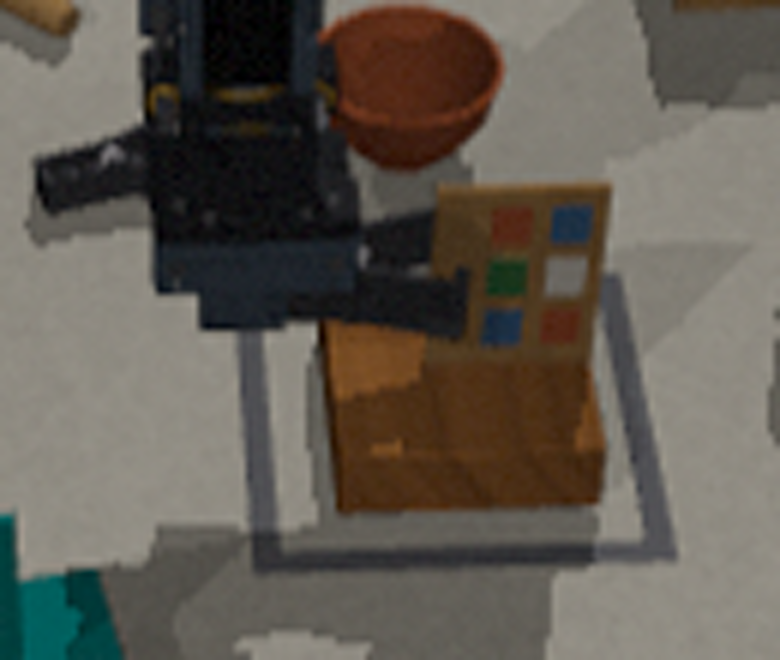

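Run:
```python
from h import *
W=arm.get_calibration("wrist");t=lambda p:un(p,(160,0),2.4);S=arm.get_calibration("side")
R=arm.current_tool_rot();p0=arm.current_ee_pos()
q=pz(W,t((386,217)),.13);print("card edge world",q,"tool",R.T@(q-p0))
for n,p in [("tipLtop",(295,136)),("tipRtop",(465,136)),("tipL",(228,157)),("tipR",(532,157))]:
    print(n,pz(W,t(p),.1000).round(4))
s=lambda p:un(p,(290,130),6)
# side: card edge top corner (440,185) z=.13 ; near jaw (−y) tip corners
o,d=ray(S,s((440,185)));print("side edge top at y=.018",o+d*(.018-o[1])/d[1])
for p in [(468,268),(462,340)]:
    o,d=ray(S,s(p));print("tip",o+d*((-.007)-o[1])/d[1], o+d*((p0[1]-.025)-o[1])/d[1])
```

```text
card edge world [0.64660479 0.01608228 0.13      ] tool [ 0.07641535  0.00215031 -0.05740541]
tipLtop [0.6605 0.0308 0.1   ]
tipRtop [0.6601 0.0026 0.1   ]
tipL [0.6574 0.0422 0.1   ]
tipR [ 0.6566 -0.0087  0.1   ]
side edge top at y=.018 [0.6509715  0.018      0.13144113]
tip [ 0.66044437 -0.007       0.10920704] [ 0.66071235 -0.00556356  0.1078797 ]
tip [ 0.66057735 -0.007       0.06970897] [ 0.66084554 -0.00556356  0.06831832]
```

Run:
```python
from h import *
arm.move_l(np.array([.5722,.0186,.0724]),feed=.03)
arm.sleep(.4)
print(arm.current_width(),arm.current_t(),arm.current_force(),arm.current_ee_pos(),arm.current_tool_rot().round(3))
crop("wrist","w8",(160,0,480,260),2.4);crop("side","s8",(240,100,460,260),3.5)
```

```text
0.025440229257060375 21.7333 [ 0.68394597 -0.11495963 -0.07186878] [0.57215165 0.01860224 0.07240358] [[ 1.    -0.016 -0.   ]
 [-0.016 -1.    -0.   ]
 [-0.     0.    -1.   ]]
```

View pics/w8.png

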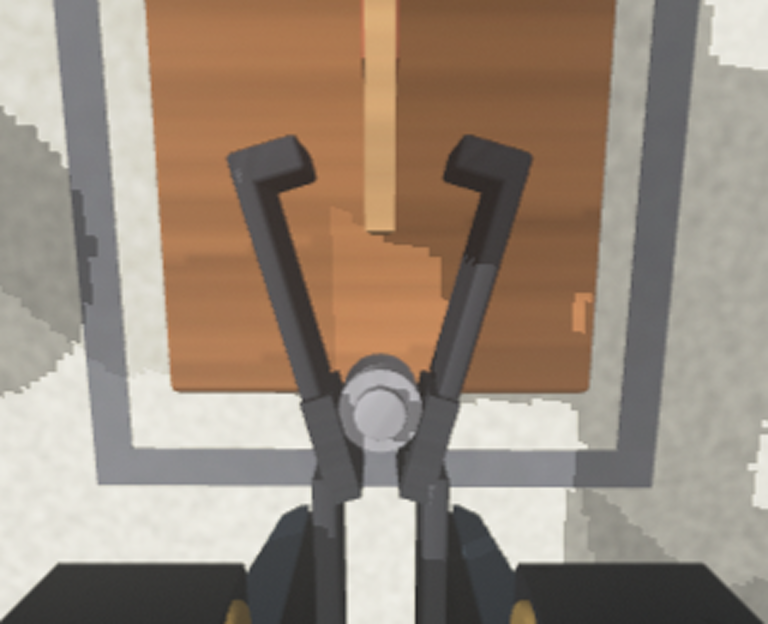

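View pics/s8.png

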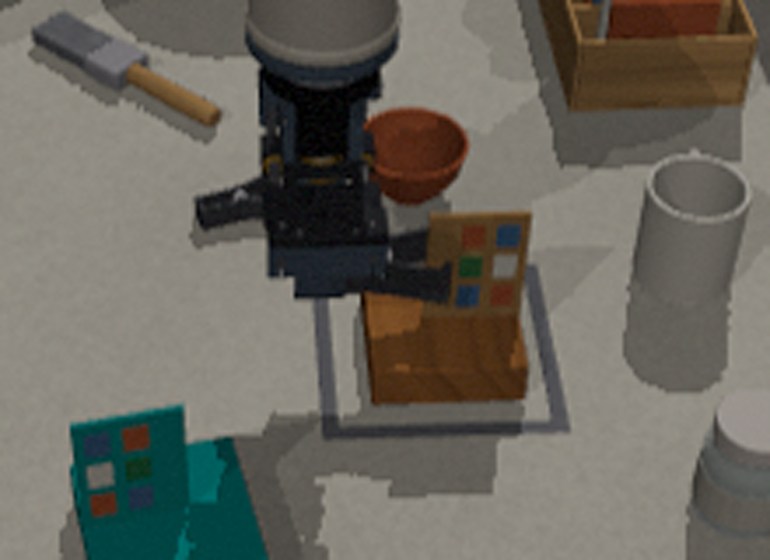

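Run:
```python
from rig import arm
print(arm.sign_off(),arm.current_t())
```

```text
the job is handed in; nothing more can be done
the job is handed in; nothing more can be done
```

I pushed the wooden stand into the taped square and handed the job in holding the big clip squeezed fully open around the card's near edge. I took 21.7 s on the robot's clock, under the 53 s limit.

- **Stand:** I pushed it first to the left and then away from the robot, with two fingers low on the block. After the pushes it measured about 3 mm too far away from the robot and 1.5 mm too far right of the square's centre. It was square to within about 0.5° and stayed flat on the table. I left the 3 mm error because pushing back from the far side would have put the gripper's body into the card.
- **Clip:** The fingers closed to 25.4 mm, about the 26 mm expected when it is fully open. The clip is held level, with its mid-height at about 85 mm by my estimate.
- **Card in the jaws:** In the last wrist picture the card sits centred between the jaws with clear gaps on both sides. The card's near edge is about 12–16 mm behind the jaw tips. Force readings were below 1 N, so nothing suggests contact.
- **Disagreement between cameras:** The side and wrist cameras differed by up to about 4 mm on the card edge's position along x. The side view also put the clip's mid-height at about 89 mm. I moved the clip 2 mm further in as a compromise and left its height as it was.
- **Bystanders:** The pushes and grasps kept clear of the bowl, tile, brush and look-alikes. The last side picture shows the bowl and brush; the tile is not in it, and I last saw it where it started.

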